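# Hang the spares bin on the louvred stand

### The job

Pick up the small blue spares bin, with the battery staying in it, and hang it by its back lip over the yellow rail of the grey louvred stand. Feel along the rail for the notch and let the lip drop fully home in it, pressing only gently, then let go so the bin hangs there by itself. Leave the pitcher, the glass and the tamper where they stand.

Things in the scene. Friction and masses are not known exactly. Their poses are not given: they have to be found in the camera images.
- panel: Grey louvred sheet stand fixed to the worktop, 200 mm wide (its y), 147 mm high, foot plate 110 mm deep and 6 mm thick. Origin: on the worktop under the front face of the upright sheet, mid-width; z up; -x points out of the front, where the bin hangs. It carries a yellow rail along y, 18 to 14 mm in front of the sheet, whose one notch takes the bin's lip.
- rail_edge (a point): Height of the rail's top edge (130 mm), mid-thickness, at the stand's mid-width; stand's axes. Yellow rail: 4 mm thick (x), 180 mm long (y), 55 mm high, stiff. In the rail's middle its top edge has a notch 43 mm wide, 10 mm deep (floor 120 mm up). The rail was clamped off-centre by an unmeasured amount: the notch's centre is anywhere from y = -28 to +28 mm from this point.
- bin_mid (a point): Centre (28 mm above the underside) of the loose open-topped blue bin: 80 mm long (x), 56 mm wide (y, the width to grip), 56 mm high, walls 3 mm, 0.08 to 0.18 kg; z up. Its back is the +x end (outer face at x = +40 mm) and has the lip. Hung, its x is along the stand's x, the back wall against the rail's front face and the tongue behind the rail.
- bin_lip (a point): Underside of the lip, 43.5 mm behind bin_mid (+x) and 24 mm above it, in the middle of the 7 mm wide slot between back wall and tongue. The lip is a strip 36 mm wide (y), 4 mm thick, flush with the rim, that turns down into the tongue. This point is about 130 mm up when the lip rides on the rail's top edge, 120 mm when home in the notch. Axes of the bin.
- tongue_tip (a point): Lower end of the tongue, 52 mm behind bin_mid (+x) and 6 mm above it. The tongue is 3 mm thick, 36 mm wide; its front face is 47 mm behind bin_mid, its lowest 10 mm flares backward to 55 mm. Its lowest point is 5 mm above bin_mid. Axes of the bin.
- cell: Green battery, 50 mm long, 15 mm thick, lying loose on the bin's 3 mm floor; origin at the underside of its middle.
- pitcher: Small steel milk pitcher, 92 mm high, a bystander; origin under it.
- tasting_glass: Waisted clear glass, 62 mm wide, 86 mm high, a bystander; origin under it.
- tamper: Coffee tamper with steel foot and dark wooden handle, 59 mm wide, 94 mm high, a bystander; origin under it.

How it is judged:
By the outcome, as a careful person would: the job done as asked, in the order asked, and still so for the second after the job is handed in, with the robot touching nothing.
It also fails if it takes over 72 s, if anything falls off the work surface, if the arm or the gripper's body presses on something with over 40 N, if the wrist force passes 120 N, or if a joint passes its speed limit or range.

### The arm

A 7-joint arm with a two-finger parallel gripper is mounted at the origin on a cart in front of the work surface, level with it; the furniture and walls round the work are solid. World frame = base frame: x ahead of the robot, y to its left, z up, the work surface at z = 0. Lengths are in m, angles in rad, forces in N, time in s.
With the tool pointing down it reaches from about 0.4 to 0.85 m from the base axis. Payload 6.9 kg.
Tool frame: the origin (TCP) lies midway between the tips of the shut fingers; the grasp point (between the pads) lies 19 mm behind it (arm.grasp_offset is the distance from the TCP to the grasp point, in m); z points along the fingers, y is the line along which they close (so a half turn about z gives the same grasp; the last joint's range is limited). The gripper opens to 85 mm and grips with 20 to 120 N. Pads are 22 mm wide; open, the fingers measure 114 mm over their backs; the gripper's body (76 mm by 85 mm) begins 54 mm behind the grasp point. The pads swing forward as they close: fully open they stand 13 mm farther back than shut.
Start: joints at [1.353, 0.507, -0.238, 1.5, 0.126, 1.149, -0.155], TCP at [0.199, -0.593, 0.231] pointing down, gripper open.
Joint ranges: [-3.08, 3.08], [-0.24, 2.05], [-1.43, 1.35], [0, 2.5], [-1.52, 4.66], [0.17, 1.96], [-2.89, 2.89]. Speed limits (rad/s): [2.39, 2.39, 3.14, 3.14, 3.14, 3.14, 3.14].

### API

Orientations are given as a 3x3 rotation matrix whose columns are the frame's x, y, z axes.
In Python, from plant import arm gives the robot as it stands.
- The arm moves only by the tool jog_arm, never from a script. Its argument "targets" is a list that holds one entry, the list of rows, each a list of 6 numbers: the shift along the tool's x, y, z in mm, then the turn, a rotation vector about the tool's x, y, z in degrees. A call has 1 to 12 rows; each row shifts and turns the commanded pose from where the row before left it, along the tool's axes as they then stand; what a row does not reach is not made up. A row lasts 1/12 s, in which the tool goes at most 41.7 mm and 7.16 degrees, less where a joint would pass 70% of its speed; a pose out of reach is approached as far as the arm can. A call is refused whole if a number of a shift passes 41.7 or a number of a turn 7.16, either way. A call with a gripper value outside its range is refused whole. "claw" is the gripper's target within -1 to 1 (fully open at 1, half-way at 0, shut at -1), set as the call begins (left out, the last holds). The fingers move at their own pace and stop on an object; "grip_force" is the grip in N (left out, the last holds). Time passes only in rows, so rows that do not move let the fingers close. It gives the time, the measured TCP pose, the force, the opening and the grip force at its end, in the units of the state.
- arm.observe(): the state, without advancing time (a new reading comes with each control period).
- arm.camera(name): name is "scene" or "top"; returns (picture, depth): 480x640x3 uint8, blue, green, red; 480x640 float32, m along the optical axis (not along the pixel's ray), 0 where there is no reading.
- arm.get_calibration(name): a dict with "fovy" (degrees; the focal length in pixels is half the picture's height over the tangent of half this angle, whatever the lens; pixels are square), "cx", "cy" (the principal point, pixels), "rvec" (rotation vector, rad) and "tvec" (3), from world to camera coordinates, as OpenCV has them. Camera axes: x right, y down, z forward; pixel columns grow to the right and rows downward; lengths in m; the calibration is good to about 2 mm. A picture is of the moment at which its call begins. get_calibration takes no time and is no camera call.
- arm.job_done(): hands the job in; it is judged then, once.
The state is a dict: "clock": time; "joint_positions": joint angles; "joint_vel": joint speeds; "joint_efforts": joint torques, N m; "eef_pos": TCP position; "eef_rot": TCP orientation; "force": force on the tool from outside, world axes, zero at the start; "torque": the same for the moment, N m; "gripper_width": finger opening in m; "grasp_force": force on a finger pad.
Only numpy, scipy, OpenCV 4.12 (cv2) and the standard library are available. Lean on these libraries where they do the work, as an engineer would, in place of code of your own. Each camera call takes 0.05 s, during which the arm holds its last target. There are 200 camera calls.

## Working session

There is one attempt and no reset: what is moved stays moved. The work goes in short steps, Python scripts to look and compute and a tool call to move; the robot and the scene stay as the last step left them, time stands still between calls to the robot, and variables do not carry over. Pictures are saved under pics/ and viewed, at most 10 in all, crops included, and the job is handed in when it is done.

Besides the shell and the picture viewer there is one more tool, called after ">>>" as name(argument=value, ...), one argument or row to a line, values as JSON. jog_arm: Moves the arm, as the interface text tells. Its arguments: {"type":"object","properties":{"targets":{"type":"array"},"claw":{"type":"number"},"grip_force":{"type":"number"}},"required":["targets"]}

```bash
mkdir -p pics
cat > h.py <<'E'
import numpy as np, cv2
from plant import arm
def cam(n):
    im,d=arm.camera(n); c=arm.get_calibration(n); f=240/np.tan(np.radians(c['fovy'])/2)
    R=cv2.Rodrigues(np.array(c['rvec'],float))[0]; t=np.array(c['tvec'],float).ravel()
    return im,d,(f,c['cx'],c['cy'],R,t)
def cloud(d,K):
    f,cx,cy,R,t=K; v,u=np.mgrid[0:480,0:640]
    p=np.stack([(u-cx)/f*d,(v-cy)/f*d,d],-1)
    return (p-t)@R
def ray(u,v,z,K):
    f,cx,cy,R,t=K; o=-R.T@t; r=R.T@np.array([(u-cx)/f,(v-cy)/f,1]); return o+r*(z-o[2])/r[2]
def proj(P,K):
    f,cx,cy,R,t=K; q=np.atleast_2d(P)@R.T+t; return q[:,:2]/q[:,2:]*f+[cx,cy]
E
python3 - <<'E'
from h import *
for n in("scene","top"):
    im,d,K=cam(n); cv2.imwrite(f"pics/{n}0.png",im); np.savez(f"{n}0.npz",im=im,d=d); print(n,K[0],-K[3].T@K[4],(d>0).mean(), arm.get_calibration(n))
s=arm.observe(); print(s['eef_pos'],s['eef_rot'],s['clock'],s['gripper_width'],s['force'],arm.grasp_offset)
E
```

```text
scene 447.9445554163137 [0.24371518 0.54151029 0.51618767] 0.9913444010416667 {'fovy': 56.36308404700983, 'cx': 308.3206780446218, 'cy': 236.70019314493658, 'rvec': array([ 0.49842831, -2.4598615 ,  1.483699  ]), 'tvec': array([0.44833667, 0.2656296 , 0.58950431])}
top 492.9261539894227 [ 0.39401907 -0.16212871  1.06728424] 0.99603515625 {'fovy': 51.92182201479006, 'cx': 315.98687822952434, 'cy': 240.22656582229592, 'rvec': array([ 2.1244151 , -2.13381818,  0.17333148]), 'tvec': array([-0.15214635,  0.56975281,  0.9863395 ])}
[ 0.19863413 -0.59212897  0.2305223 ] [[ 9.48035503e-01  3.18164088e-01 -5.45709811e-04]
 [ 3.18164553e-01 -9.48034318e-01  1.49941591e-03]
 [-4.02913349e-05 -1.59512503e-03 -9.99998727e-01]] 0.1 0.08536436598135275 [-0.58703917  0.00197825  0.74830436] 0.0187
```

View pics/scene0.png

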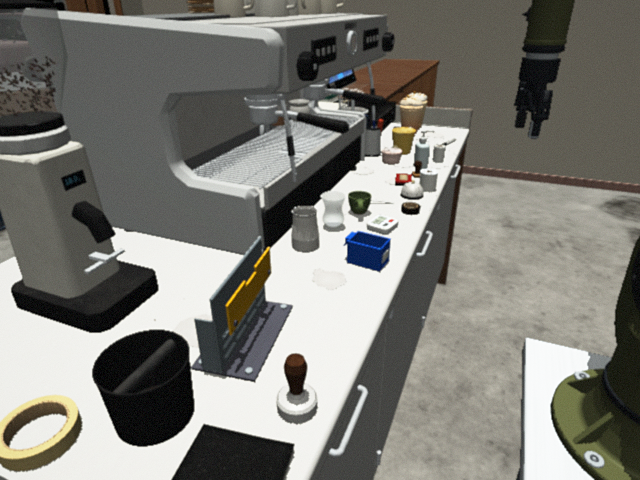

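View pics/top0.png

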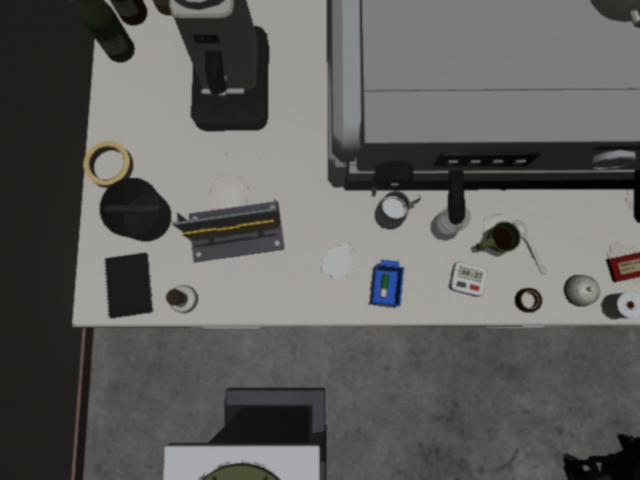

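Scene view: the bin is at about (368,250), with the stand and yellow rail at (245,290). A step in the rail's top edge shows near (245,285). Top view: the bin is at (387,284) with its lip upward, towards +x, and the rail runs along (190–275, 227). Next I'll measure these.

```bash
cat > m.py <<'E'
from h import *
def masks(im):
    h=cv2.cvtColor(im,cv2.COLOR_BGR2HSV)
    return {'blue':cv2.inRange(h,(105,120,30),(130,255,255)),'yel':cv2.inRange(h,(17,150,90),(32,255,255))}
def big(m):
    n,l,s,c=cv2.connectedComponentsWithStats(m); i=1+np.argmax(s[1:,4]); return l==i
E
python3 - <<'E'
from m import *
for n in("scene","top"):
    z=np.load(f"{n}0.npz"); im,d=z['im'],z['d']; c=arm.get_calibration(n)
    K=(240/np.tan(np.radians(c['fovy'])/2),c['cx'],c['cy'],cv2.Rodrigues(c['rvec'])[0],c['tvec'])
    P=cloud(d,K); M=masks(im)
    for k in M:
        m=M[k].copy()
        if k=='yel': 
            w=np.zeros_like(m); 
            if n=='scene': w[230:350,200:300]=1
            else: w[210:245,170:300]=1
            m=m*w
        m=big(m); q=P[m]; print(n,k,m.sum(),np.percentile(q,[2,50,98],axis=0).round(3).tolist())
        if k=='blue':
            t=q[q[:,2]>0.05]; r=cv2.minAreaRect((t[:,:2]*1000).astype(np.float32)); print(' rim',r)
        else:
            t=q[q[:,2]>0.1]; l=cv2.fitLine((t[:,:2]*1000).astype(np.float32),cv2.DIST_HUBER,0,.01,.01).ravel(); a=l[:2]; s=t[:,:2]*1000@a
            print(' line',l,'ends',s.min(),s.max())
            # top-edge height profile along rail
            s=q[:,:2]*1000@a
            b=np.arange(np.floor(s.min()/4)*4,s.max(),4)
            print([(int(x),round(float(q[(s>=x)&(s<x+4),2].max())*1000)) for x in b if ((s>=x)&(s<x+4)).sum()>0])
    pts=P.reshape(-1,3)
    if n=='scene': cv2.imwrite('pics/c1.png',np.hstack([cv2.resize(im[225:385,180:310],None,fx=3,fy=3,interpolation=cv2.INTER_CUBIC),cv2.resize(im[190:350,310:440],None,fx=3,fy=3,interpolation=cv2.INTER_CUBIC)]))
E
```

```text
scene blue 1262 [[0.435, -0.331, 0.003], [0.476, -0.277, 0.038], [0.518, -0.268, 0.057]]
 rim ((344.7935791015625, 94.76605224609375), (93.37478637695312, 911.3013916015625), 18.599123001098633)
scene yel 348 [[0.568, -0.216, 0.038], [0.581, 0.042, 0.126], [0.682, 0.107, 0.131]]
 line [ 1.4309949e-01 -9.8970830e-01  5.7915576e+02  3.5402157e+01] ends -501.06170989653066 161.25604831506115
[(-504, 516), (-28, 131), (-24, 131), (-20, 131), (-16, 130), (-12, 131), (-8, 131), (-4, 131), (0, 131), (4, 132), (8, 131), (12, 131), (16, 131), (20, 131), (24, 131), (28, 132), (32, 130), (36, 131), (40, 131), (44, 129), (48, 121), (52, 122), (56, 121), (60, 122), (64, 121), (68, 121), (72, 121), (76, 121), (80, 120), (84, 131), (88, 130), (92, 131), (96, 131), (100, 131), (104, 131), (108, 132), (112, 132), (116, 130), (120, 130), (124, 131), (128, 131), (132, 131), (136, 132), (140, 131), (144, 131), (148, 131), (152, 130), (156, 129), (160, 110), (308, 34), (312, 38), (320, 35), (324, 17)]
top blue 1044 [[0.436, -0.329, -0.0], [0.481, -0.31, 0.007], [0.521, -0.27, 0.059]]
 rim ((436.77496337890625, -264.1080322265625), (86.49311828613281, 203.54434204101562), 45.76871109008789)
top yel 204 [[0.57, -0.068, 0.066], [0.584, 0.018, 0.129], [0.606, 0.103, 0.133]]
 line [ 1.3560571e-01 -9.9076289e-01  5.8237854e+02  1.5834217e+01] ends -23.99810475818853 214.06234337988698
[(-40, 66), (-32, 72), (-28, 72), (-24, 133), (-20, 132), (-16, 132), (-12, 129), (-8, 133), (-4, 132), (0, 131), (4, 132), (8, 130), (12, 132), (16, 130), (20, 130), (24, 130), (28, 131), (32, 132), (36, 132), (40, 121), (44, 120), (48, 122), (52, 122), (56, 121), (60, 123), (64, 121), (68, 122), (72, 120), (76, 120), (80, 129), (84, 130), (88, 131), (92, 133), (96, 131), (100, 132), (104, 130), (108, 133), (112, 131), (116, 130), (120, 130), (124, 130), (128, 132), (132, 132), (136, 131), (140, 133), (144, 130), (148, 132), (212, 1067)]
```

View pics/c1.png

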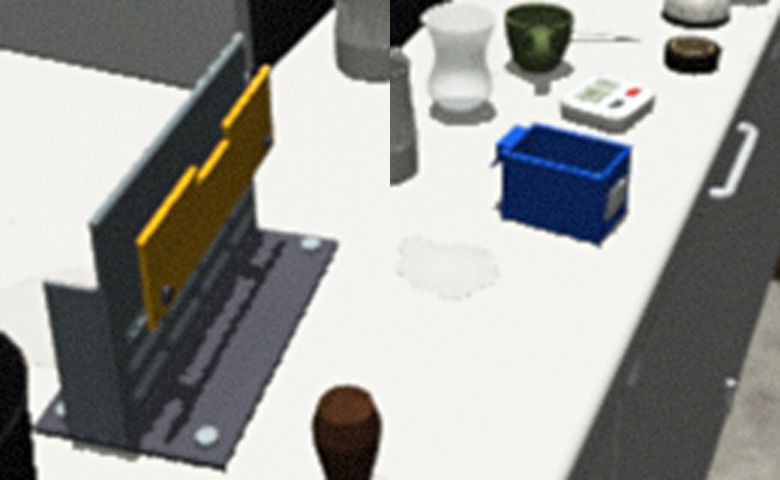

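The crop shows the rail's notch clearly; the two depth profiles agree on a centre near (582, 18.5) mm. Next I'll refine the bin pose and the stand yaw.

Run:
```python
from m import *
from scipy.spatial.transform import Rotation as Ro
for n in("scene","top"):
    z=np.load(f"{n}0.npz"); im,d=z['im'],z['d']; c=arm.get_calibration(n)
    K=(240/np.tan(np.radians(c['fovy'])/2),c['cx'],c['cy'],cv2.Rodrigues(c['rvec'])[0],c['tvec'])
    P=cloud(d,K); m=big(masks(im)['blue']); q=P[m]*1000
    t=q[(abs(q[:,2]-56)<6)&(abs(q[:,0]-480)<70)&(abs(q[:,1]+300)<60)]
    for nm,tt in(('all',t),):
        r=cv2.minAreaRect(tt[:,:2].astype(np.float32)); print(n,len(tt),r)
    f=P.reshape(-1,3)*1000
    for nm,(x0,x1,y0,y1,z0,z1) in dict(sheettop=(560,640,-110,130,140,155),tamper=(400,500,80,180,60,100)).items():
        g=f[(f[:,0]>x0)&(f[:,0]<x1)&(f[:,1]>y0)&(f[:,1]<y1)&(f[:,2]>z0)&(f[:,2]<z1)]
        if len(g)>5: print(nm,len(g),cv2.minAreaRect(g[:,:2].astype(np.float32)),cv2.fitLine(g[:,:2].astype(np.float32),cv2.DIST_HUBER,0,.01,.01).ravel())
    if n=='top':
        # rim image contour cast on rim height
        cs=max(cv2.findContours(m.astype(np.uint8),0,1)[0],key=cv2.contourArea)
        w=np.array([ray(u,v,.056,K)[:2]*1000 for u,v in cs[:,0]]).astype(np.float32)
        print('contour',cv2.minAreaRect(w)); print(w.round().astype(int).tolist())
```

```text
scene 270 ((479.2243347167969, -300.1239013671875), (59.24009323120117, 89.5993423461914), 82.33828735351562)
sheettop 375 ((599.1910400390625, 23.368812561035156), (6.7010650634765625, 199.08255004882812), 8.0975980758667) [ 1.3857917e-01 -9.9035138e-01  5.9754822e+02  2.4393873e+01]
tamper 601 ((448.7772216796875, 133.55699157714844), (28.372568130493164, 29.328493118286133), 75.97051239013672) [  0.886987     0.46179444 445.66525    139.69647   ]
top 314 ((479.8583984375, -300.92041015625), (57.95277786254883, 90.3704605102539), 82.7196273803711)
sheettop 325 ((599.2918701171875, 23.1866455078125), (6.312356948852539, 198.5258331298828), 7.801112174987793) [ 1.4036895e-01 -9.9009925e-01  5.9904138e+02  2.2839483e+01]
tamper 229 ((449.83380126953125, 129.62237548828125), (29.223527908325195, 31.942501068115234), 75.11192321777344) [ 9.7739512e-01 -2.1142095e-01  4.4928885e+02  1.2689242e+02]
contour ((479.43389892578125, -300.3135681152344), (58.76559066772461, 90.59850311279297), 82.42092895507812)
[[526, -291], [523, -291], [521, -291], [519, -291], [517, -289], [517, -287], [515
[... 946 characters left out ...]
447, -325], [449, -326], [451, -326], [453, -326], [455, -326], [458, -326], [460, -326], [462, -326], [464, -326], [466, -328], [468, -328], [470, -328], [472, -328], [474, -328], [476, -328], [478, -329], [480, -329], [482, -329], [484, -329], [486, -329], [488, -331], [490, -331], [492, -331], [494, -331], [496, -331], [498, -331], [501, -331], [503, -331], [505, -331], [507, -332], [509, -332], [509, -330], [509, -327], [511, -325], [513, -324], [515, -324], [517, -324], [519, -324], [521, -324], [521, -322], [521, -320], [521, -318], [521, -316], [523, -314], [523, -311], [523, -309], [523, -307], [523, -305], [523, -303], [523, -301], [523, -299], [526, -297], [526, -295], [526, -293]]
```

>>> jog_arm(
  targets=[
    [[29.5, -15.8, 0, 0, 0, 0], [29.5, -15.8, 0, 0, 0, 0], [29.5, -15.8, 0, 0, 0, 0], [29.5, -15.8, 0, 0, 0, 0], [29.5, -15.8, 0, 0, 0, 0], [29.5, -15.8, 0, 0, 0, 0], [29.5, -15.8, 0, 0, 0, 0], [29.5, -15.8, 0, 0, 0, 0], [29.5, -15.8, 0, 0, 0, 0], [29.5, -15.8, 0, 0, 0, 0], [29.5, -15.8, 0, 0, 0, 0], [29.5, -15.8, 0, 0, 0, 0]],
  ],
  claw=1,
  grip_force=40,
)

```text
clock: 1.1
eef_pos: [0.4748, -0.2988, 0.231]
eef_rot: [[0.948, 0.318, -0.001], [0.318, -0.948, 0.0], [-0.0, -0.0, -1.0]]
force: [0.9, -0.8, -0.9]
gripper_width: 0.0855
grasp_force: 0.0
```

>>> jog_arm(
  targets=[
    [[0, 0, 0, 0, 0, 5.3], [0, 0, 0, 0, 0, 5.3], [0, 0, 0, 0, 0, 5.3], [0, 0, 0, 0, 0, 5.3], [0, 0, 0, 0, 0, 5.3], [0, 0, 0, 0, 0, 0], [0, 0, 0, 0, 0, 0]],
  ],
)

```text
clock: 1.68
eef_pos: [0.474, -0.2999, 0.231]
eef_rot: [[0.991, -0.135, -0.001], [-0.135, -0.991, 0.0], [-0.001, -0.0, -1.0]]
force: [1.1, 0.6, -0.8]
gripper_width: 0.0856
grasp_force: 0.0
```

```bash
cat >> h.py <<'E'
from scipy.spatial.transform import Rotation as Ro
def err(p,yaw):
    "shift (tool axes, mm) and turn (deg, tool rotvec) from measured pose to tool-down pose at p (m) with tool x yaw deg"
    s=arm.observe(); R=np.array(s['eef_rot']); a=np.radians(yaw)
    T=np.array([[np.cos(a),np.sin(a),0],[np.sin(a),-np.cos(a),0],[0,0,-1]])
    print('pos',np.round(np.array(s['eef_pos'])*1000,1),'yaw',np.degrees(np.arctan2(R[1,0],R[0,0])).round(2),'tilt',np.round(R[:2,2],4),'clk',round(s['clock'],2),'F',np.round(s['force'],2),'T',np.round(s['torque'],2),'w',round(s['gripper_width']*1000,1),'g',round(s['grasp_force'],1))
    print('shift',(R.T@(np.array(p)-s['eef_pos'])*1000).round(1),'turn',np.degrees(Ro.from_matrix(R.T@T).as_rotvec()).round(2))
E
python3 - <<'E'
from m import *
err((.4745,-.2998,.015),-8)
im,d,K=cam('top'); cv2.imwrite('pics/top1.png',im)
m=big(masks(im)['blue']); print(m.sum())
im,d,K=cam('scene'); cv2.imwrite('pics/scene1.png',im)
P=cloud(d,K); q=P[big(masks(im)['blue'])]*1000
t=q[(abs(q[:,2]-56)<6)&(abs(q[:,0]-480)<70)&(abs(q[:,1]+300)<60)]; print(len(t),cv2.minAreaRect(t[:,:2].astype(np.float32)))
print(arm.observe()['joint_positions'])
E
```

```text
pos [ 474.  -299.9  231. ] yaw -7.78 tilt [-0.0006  0.0002] clk 1.68 F [ 1.09  0.64 -0.84] T [-0.05  0.07 -0.08] w 85.6 g 0.0
shift [ 6.00e-01 -2.00e-01  2.16e+02] turn [-0.01  0.04  0.22]
266
266 ((479.1424255371094, -299.3298034667969), (60.395538330078125, 89.03356170654297), 82.34406280517578)
[ 0.65717725  0.40672466 -0.20160163  1.67250427  0.09027074  1.07184624
 -1.27829473]
```

>>> jog_arm(
  targets=[
    [[0.6, 0, 30, 0, 0, 0.2], [0, 0, 30, 0, 0, 0], [0, 0, 30, 0, 0, 0], [0, 0, 30, 0, 0, 0], [0, 0, 25, 0, 0, 0], [0, 0, 20, 0, 0, 0], [0, 0, 20, 0, 0, 0], [0, 0, 15, 0, 0, 0], [0, 0, 11, 0, 0, 0], [0, 0, 6, 0, 0, 0], [0, 0, 0, 0, 0, 0]],
  ],
)

```text
clock: 2.7
eef_pos: [0.4742, -0.3, 0.0133]
eef_rot: [[0.99, -0.141, -0.001], [-0.141, -0.99, 0.001], [-0.002, -0.001, -1.0]]
force: [-1.3, -0.5, 0.6]
gripper_width: 0.0852
grasp_force: 0.0
```

>>> jog_arm(
  targets=[
    [[0, 0, 0, 0, 0, 0], [0, 0, 0, 0, 0, 0], [0, 0, 0, 0, 0, 0], [0, 0, 0, 0, 0, 0], [0, 0, 0, 0, 0, 0], [0, 0, 0, 0, 0, 0], [0, 0, 0, 0, 0, 0], [0, 0, 0, 0, 0, 0], [0, 0, 0, 0, 0, 0], [0, 0, 0, 0, 0, 0]],
  ],
  claw=-1,
  grip_force=40,
)

```text
clock: 3.53
eef_pos: [0.4754, -0.3007, 0.0155]
eef_rot: [[0.99, -0.142, 0.002], [-0.142, -0.99, -0.001], [0.002, 0.001, -1.0]]
force: [-1.2, -0.7, 6.3]
gripper_width: 0.0555
grasp_force: 43.7
```

Run:
```python
from m import *
err((.4745,-.2998,.015),-8)
im,d,K=cam('scene'); cv2.imwrite('pics/scene2.png',cv2.resize(im[120:300,270:450],None,fx=3,fy=3))
```

```text
pos [ 475.4 -300.7   15.5] yaw -8.15 tilt [ 0.0018 -0.0012] clk 3.53 F [-1.17 -0.7   6.32] T [0.15 0.14 0.07] w 55.5 g 43.7
shift [-1.  -0.8  0.5] turn [ 0.06 -0.11 -0.15]
```

View pics/scene2.png

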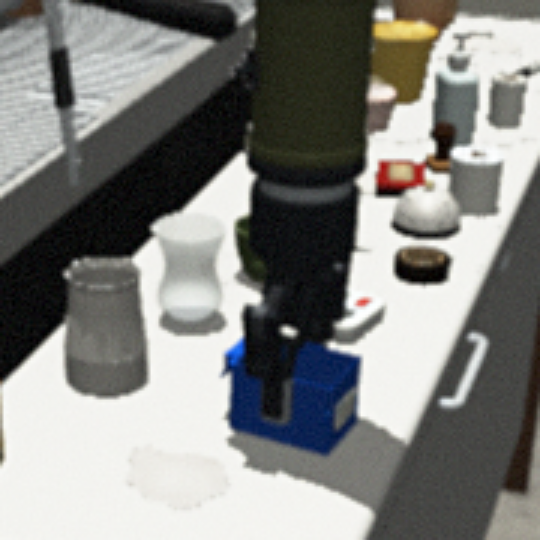

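The bin is gripped and the neighbours stand untouched: the blue bin is at crop (295,395), with the finger on its side. Now I'll lift it.

>>> jog_arm(
  targets=[
    [[0, 0, -4, 0, 0, 0], [0, 0, -8, 0, 0, 0], [0, 0, -12, 0, 0, 0], [0, 0, -16, 0, 0, 0], [0, 0, -20, 0, 0, 0], [0, 0, -20, 0, 0, 0], [0, 0, -20, 0, 0, 0], [0, 0, -18, 0, 0, 0], [0, 0, -12, 0, 0, 0], [0, 0, -6, 0, 0, 0], [0, 0, 0, 0, 0, 0], [0, 0, 0, 0, 0, 0]],
  ],
)

```text
clock: 4.58
eef_pos: [0.4745, -0.3001, 0.1502]
eef_rot: [[0.99, -0.142, -0.0], [-0.142, -0.99, 0.0], [-0.0, 0.0, -1.0]]
force: [-0.4, -0.1, -1.9]
gripper_width: 0.0555
grasp_force: 43.0
```

Run:
```python
from m import *
n=np.array((.582,.0185)); xs=np.array((.9903,.1392)); ys=np.array((-.1392,.9903))
p=n-.0425*xs-.022*ys-.040*xs
err((*p,.152),8)
s=arm.observe(); R=np.array(s['eef_rot']); p0=np.array(s['eef_pos'])
for c in('scene','top'):
    im,d,K=cam(c); q=cloud(d,K)[big(masks(im)['blue'])]
    l=(q-p0)@R*1000; l=l[(abs(l[:,0])<70)&(abs(l[:,1])<45)&(abs(l[:,2])<60)]; print(c,len(l),np.percentile(l,[1,5,50,95,99],axis=0).round(1).tolist())
    r=l[abs(l[:,2]-np.percentile(l[:,2],5))<4]; print(len(r),cv2.minAreaRect(r[:,:2].astype(np.float32)), r[:,2].mean())
```

```text
pos [ 474.5 -300.1  150.2] yaw -8.15 tilt [-0.0001  0.    ] clk 4.58 F [-0.42 -0.12 -1.94] T [-0.03  0.01  0.02] w 55.5 g 43.0
shift [ -11.8 -286.6   -1.8] turn [ -0.     0.   -16.15]
scene 1063 [[-41.0, -32.6, -41.8], [-40.2, -30.3, -40.5], [-12.5, -27.5, -20.9], [36.9, 25.7, 10.8], [47.0, 27.6, 13.8]]
162 ((3.389392852783203, -6.409614562988281), (72.22627258300781, 88.95442962646484), 88.36217498779297) -39.34111226099679
top 58 [[-40.7, -30.5, -42.1], [-40.4, -30.0, -41.3], [-27.8, -28.6, -39.2], [-14.4, -20.3, 12.3], [-10.7, -19.2, 15.0]]
37 ((-27.803672790527344, -28.499441146850586), (5.34987211227417, 24.79412078857422), 84.16677856445312) -40.03212532449021
```

>>> jog_arm(
  targets=[
    [[-1, -10, 0, 0, 0, 0], [-1, -20, 0, 0, 0, 0], [-1, -27, 0, 0, 0, 0], [-1, -30, 0, 0, 0, 0], [-1, -30, 0, 0, 0, 0], [-1, -30, 0, 0, 0, 0], [-1, -30, 0, 0, 0, 0], [-1, -30, 0, 0, 0, 0], [-1, -30, 0, 0, 0, 0], [-1, -25, 0, 0, 0, 0], [-1, -16, 0, 0, 0, 0], [-1, -9, 0, 0, 0, 0]],
  ],
)

```text
clock: 5.68
eef_pos: [0.503, -0.0107, 0.1498]
eef_rot: [[0.99, -0.138, -0.001], [-0.138, -0.99, 0.001], [-0.001, -0.001, -1.0]]
force: [-0.3, -0.1, -1.3]
gripper_width: 0.0551
grasp_force: 43.0
```

>>> jog_arm(
  targets=[
    [[0, 0, 0, 0, 0, -3], [0, 0, 0, 0, 0, -4], [0, 0, 0, 0, 0, -4], [0, 0, 0, 0, 0, -3], [0, 0, 0, 0, 0, -2.2], [0, 0, 0, 0, 0, 0], [0, 0, 0, 0, 0, 0]],
  ],
)

```text
clock: 6.27
eef_pos: [0.5031, -0.0148, 0.1499]
eef_rot: [[0.99, 0.138, -0.001], [0.138, -0.99, -0.0], [-0.001, -0.0, -1.0]]
force: [0.3, -0.1, -2.0]
gripper_width: 0.0554
grasp_force: 43.1
```

```bash
cat >> m.py <<'E'
N=np.array((.582,.0185)); xs=np.array((.9903,.1392)); ys=np.array((-.1392,.9903))
def rel():
    s=arm.observe(); q=np.array(s['eef_pos'])[:2]-N; F=np.array(s['force'])
    print('lip rel notch: x %.1f y %.1f  lipz %.1f'%((q@xs+.0435)*1000,q@ys*1000,s['eef_pos'][2]*1000+36.5),'F stand',(F[:2]@xs).round(2),(F[:2]@ys).round(2),F[2].round(2))
E
python3 - <<'E'
from m import *
p=N-.0435*xs-.020*ys
err((*p,.120),8); rel()
s=arm.observe(); R=np.array(s['eef_rot']); p0=np.array(s['eef_pos'])
im,d,K=cam('scene'); cv2.imwrite('pics/scene3.png',cv2.resize(im[130:370,150:400],None,fx=2.5,fy=2.5))
P=cloud(d,K); q=P[big(masks(im)['blue'])]
l=(q-p0)@R*1000; l=l[(abs(l[:,0])<70)&(abs(l[:,1])<45)&(abs(l[:,2])<60)]; print(len(l),np.percentile(l,[1,5,50,95,99],axis=0).round(1).tolist())
g=P.reshape(-1,3); m=masks(im)['yel'].reshape(-1)>0; g=g[m]; g=g[(g[:,2]>.1)&(g[:,2]<.14)]; a=(g[:,:2]-N)@xs*1000; b=(g[:,:2]-N)@ys*1000
k=(abs(a)<15)&(abs(b)<100); print('rail x',np.percentile(a[k],[3,25,50,75,97]).round(1),'top-only',np.median(a[k&(g[:,2]>.129)]))
E
```

```text
pos [503.1 -14.8 149.9] yaw 7.94 tilt [-0.0009 -0.0001] clk 6.27 F [ 0.35 -0.05 -1.98] T [-0.06 -0.01 -0.02] w 55.4 g 43.1
shift [39.3 -2.  29.9] turn [-0.    0.05 -0.06]
lip rel notch: x -39.3 y -22.0  lipz 186.4 F stand 0.34 -0.1 -1.98
1766 [[-40.2, -30.7, -41.7], [-39.7, -29.7, -40.7], [-11.8, -27.6, -21.0], [40.8, 25.4, 9.9], [48.1, 26.6, 13.0]]
rail x [-2.5 -1.7 -0.9  0.2  1.8] top-only -0.4947175914218032
```

View pics/scene3.png

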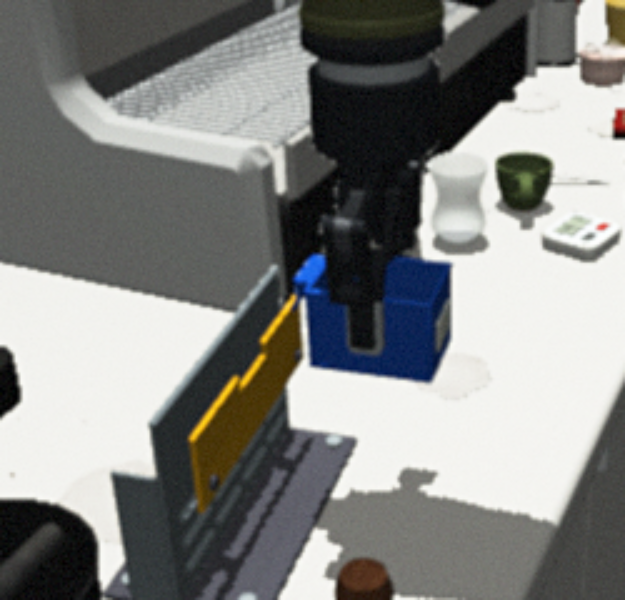

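The bin is in front of the rail with its lip tongue at crop (310,275), at the far end of the rail. The notch is at (255,360). I'll move forward over the rail and then down.

>>> jog_arm(
  targets=[
    [[7, 0, 0, 0, 0, 0], [12, 0, 0, 0, 0, 0], [12, 0, 0, 0, 0, 0], [7.7, 0, 0, 0, 0, 0], [0, 0, 0, 0, 0, 0], [0, 0, 8, 0, 0, 0], [0, 0, 10, 0, 0, 0], [0, 0, 9, 0, 0, 0], [0, 0, 6, 0, 0, 0], [0, 0, 3, 0, 0, 0], [0, 0, 0, 0, 0, 0], [0, 0, 0, 0, 0, 0]],
  ],
)

```text
clock: 7.32
eef_pos: [0.5417, -0.009, 0.1142]
eef_rot: [[0.99, 0.14, -0.0], [0.14, -0.99, 0.0], [-0.0, -0.0, -1.0]]
force: [0.0, -0.1, -1.1]
gripper_width: 0.0555
grasp_force: 43.1
```

Run:
```python
from m import *
rel()
im,d,K=cam('scene'); cv2.imwrite('pics/scene4.png',cv2.resize(im[180:330,200:350],None,fx=4,fy=4,interpolation=cv2.INTER_CUBIC))
```

```text
lip rel notch: x -0.2 y -21.6  lipz 150.7 F stand 0.01 -0.08 -1.08
```

View pics/scene4.png

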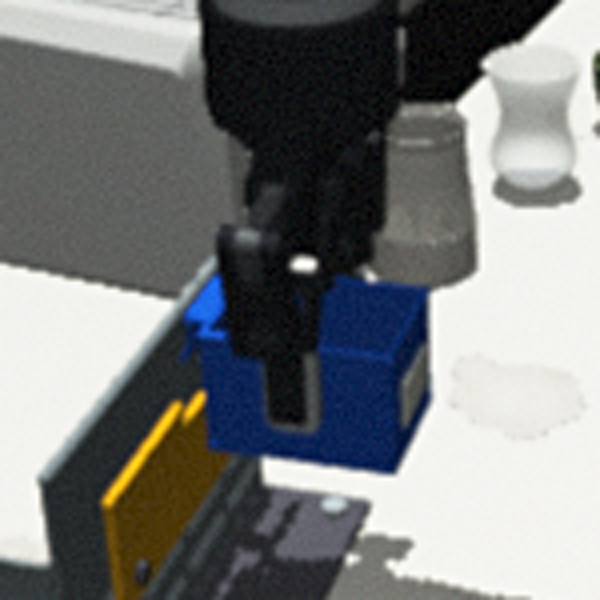

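The tongue at crop (190,345) sits between the rail line and the sheet, still above the rail. I'll keep descending slowly while watching the force.

>>> jog_arm(
  targets=[
    [[0, 0, 2, 0, 0, 0], [0, 0, 2, 0, 0, 0], [0, 0, 2, 0, 0, 0], [0, 0, 2, 0, 0, 0], [0, 0, 2, 0, 0, 0], [0, 0, 0, 0, 0, 0]],
  ],
)

```text
clock: 7.87
eef_pos: [0.5416, -0.009, 0.1038]
eef_rot: [[0.99, 0.14, -0.001], [0.14, -0.99, -0.0], [-0.001, -0.0, -1.0]]
force: [0.3, 0.2, -1.3]
gripper_width: 0.0554
grasp_force: 43.1
```

>>> jog_arm(
  targets=[
    [[0, 0, 1, 0, 0, 0], [0, 0, 1, 0, 0, 0], [0, 0, 1, 0, 0, 0], [0, 0, 1, 0, 0, 0], [0, 0, 1, 0, 0, 0], [0, 0, 0, 0, 0, 0]],
  ],
)

```text
clock: 8.37
eef_pos: [0.5417, -0.009, 0.0991]
eef_rot: [[0.99, 0.14, -0.0], [0.14, -0.99, 0.0], [-0.0, -0.0, -1.0]]
force: [0.6, 0.3, -1.0]
gripper_width: 0.0554
grasp_force: 43.1
```

>>> jog_arm(
  targets=[
    [[0.5, 0, 0, 0, 0, 0], [0.5, 0, 0, 0, 0, 0], [0.5, 0, 0, 0, 0, 0], [0, 0, 0, 0, 0, 0], [0, 0, 0, 0, 0, 0]],
  ],
)

```text
clock: 8.78
eef_pos: [0.5434, -0.0088, 0.0993]
eef_rot: [[0.99, 0.14, 0.0], [0.14, -0.99, 0.0], [0.0, -0.0, -1.0]]
force: [0.4, -0.1, -1.2]
gripper_width: 0.0556
grasp_force: 43.2
```

Run:
```python
from m import *
rel(); err((.5,0,0),8)
```

```text
lip rel notch: x 1.5 y -21.6  lipz 135.8 F stand 0.4 -0.11 -1.21
pos [543.4  -8.8  99.3] yaw 8.06 tilt [0.0001 0.    ] clk 8.78 F [ 0.41 -0.05 -1.21] T [ 0.02  0.04 -0.04] w 55.6 g 43.2
shift [-41.7 -14.8  99.3] turn [-0.   -0.01  0.06]
```

>>> jog_arm(
  targets=[
    [[0.5, 0, 0, 0, 0, 0], [0.5, 0, 0, 0, 0, 0], [0, 0, 0, 0, 0, 0], [0, 0, 0, 0, 0, 0]],
  ],
)

```text
clock: 9.12
eef_pos: [0.5434, -0.0088, 0.0992]
eef_rot: [[0.99, 0.14, -0.002], [0.14, -0.99, -0.0], [-0.002, 0.0, -1.0]]
force: [-5.6, -0.5, 1.6]
gripper_width: 0.0557
grasp_force: 43.4
```

>>> jog_arm(
  targets=[
    [[0.5, 0, 0, 0, 0, 0], [0.5, 0, 0, 0, 0, 0], [0, 0, 0, 0, 0, 0], [0, 0, 0, 0, 0, 0]],
  ],
)

```text
clock: 9.45
eef_pos: [0.5434, -0.0088, 0.099]
eef_rot: [[0.99, 0.14, -0.004], [0.14, -0.99, -0.001], [-0.004, 0.0, -1.0]]
force: [-7.8, -0.3, 3.4]
gripper_width: 0.0553
grasp_force: 43.7
```

Contact came at x = +1.5 mm, exactly where the back wall should meet the rail. I'll back off to the slot centre and lower onto the rail.

>>> jog_arm(
  targets=[
    [[-1, 0, 0, 0, 0, 0], [-1, 0, 0, 0, 0, 0], [-1, 0, 0, 0, 0, 0], [-0.5, 0, 0, 0, 0, 0], [0, 0, 1, 0, 0, 0], [0, 0, 1, 0, 0, 0], [0, 0, 1, 0, 0, 0], [0, 0, 1, 0, 0, 0], [0, 0, 0, 0, 0, 0]],
  ],
)

```text
clock: 10.2
eef_pos: [0.5418, -0.009, 0.095]
eef_rot: [[0.99, 0.14, -0.0], [0.14, -0.99, 0.0], [-0.0, -0.0, -1.0]]
force: [-0.5, 0.7, 0.1]
gripper_width: 0.0558
grasp_force: 43.0
```

>>> jog_arm(
  targets=[
    [[0, 0, 0.5, 0, 0, 0], [0, 0, 0.5, 0, 0, 0], [0, 0, 0, 0, 0, 0], [0, 0, 0, 0, 0, 0]],
  ],
)

```text
clock: 10.53
eef_pos: [0.5418, -0.009, 0.0943]
eef_rot: [[0.99, 0.14, -0.0], [0.14, -0.99, 0.0], [-0.0, -0.0, -1.0]]
force: [-1.1, -0.1, -1.8]
gripper_width: 0.0557
grasp_force: 43.0
```

>>> jog_arm(
  targets=[
    [[0, 0, 0.5, 0, 0, 0], [0, 0, 0.5, 0, 0, 0], [0, 0, 0, 0, 0, 0], [0, 0, 0, 0, 0, 0]],
  ],
)

```text
clock: 10.87
eef_pos: [0.5419, -0.009, 0.0935]
eef_rot: [[0.99, 0.14, 0.0], [0.14, -0.99, -0.0], [0.0, 0.0, -1.0]]
force: [-0.6, 1.0, 1.2]
gripper_width: 0.0557
grasp_force: 43.5
```

Run:
```python
from m import *
rel(); err((.5,0,0),8)
```

```text
lip rel notch: x -0.0 y -21.7  lipz 130.0 F stand -0.48 1.05 1.16
pos [541.9  -9.   93.5] yaw 8.05 tilt [ 0.0003 -0.    ] clk 10.87 F [-0.62  0.97  1.16] T [-0.    0.05  0.05] w 55.7 g 43.5
shift [-40.3 -14.8  93.5] turn [ 0.   -0.02  0.05]
```

>>> jog_arm(
  targets=[
    [[0, 0, 0.5, 0, 0, 0], [0, 0, 0.5, 0, 0, 0], [0, 0, 0, 0, 0, 0], [0, 0, 0, 0, 0, 0]],
  ],
)

```text
clock: 11.2
eef_pos: [0.542, -0.009, 0.0932]
eef_rot: [[0.99, 0.14, 0.001], [0.14, -0.99, -0.0], [0.001, 0.0, -1.0]]
force: [-4.3, -0.1, 8.8]
gripper_width: 0.0554
grasp_force: 44.5
```

>>> jog_arm(
  targets=[
    [[0, -1, 0, 0, 0, 0], [0, -1.5, 0, 0, 0, 0], [0, -1.5, 0, 0, 0, 0], [0, -1.5, 0, 0, 0, 0], [0, -1.5, 0, 0, 0, 0], [0, -1.5, 0, 0, 0, 0], [0, -1.5, 0, 0, 0, 0], [0, -1, 0, 0, 0, 0], [0, 0, 0, 0, 0, 0], [0, 0, 0, 0, 0, 0]],
  ],
)

```text
clock: 12.03
eef_pos: [0.5417, 0.0006, 0.0932]
eef_rot: [[0.99, 0.138, 0.003], [0.138, -0.99, -0.001], [0.003, 0.002, -1.0]]
force: [1.4, -3.3, 4.4]
gripper_width: 0.0557
grasp_force: 43.8
```

Run:
```python
from m import *
rel(); err((.5,0,0),8)
```

```text
lip rel notch: x 1.1 y -12.1  lipz 129.7 F stand 0.94 -3.49 4.43
pos [541.7   0.6  93.2] yaw 7.96 tilt [ 0.003  -0.0013] clk 12.03 F [ 1.41 -3.32  4.43] T [-0.7  -0.41 -0.12] w 55.7 g 43.8
shift [-41.6  -5.4  93. ] turn [ 0.1  -0.16 -0.04]
```

Riding on the rail at about 4 N with light friction. I'll keep sliding.

>>> jog_arm(
  targets=[
    [[-0.5, -1, 0, 0, 0, 0], [0, -1, 0, 0, 0, 0], [0, -1, 0, 0, 0, 0], [0, -1, 0, 0, 0, 0], [0, -1, 0, 0, 0, 0], [0, -1, 0, 0, 0, 0], [0, 0, 0, 0, 0, 0]],
  ],
)

```text
clock: 12.62
eef_pos: [0.5384, 0.0084, 0.092]
eef_rot: [[0.99, 0.141, -0.001], [0.141, -0.99, 0.001], [-0.001, -0.001, -1.0]]
force: [0.7, -0.5, -1.3]
gripper_width: 0.0555
grasp_force: 43.2
```

>>> jog_arm(
  targets=[
    [[0, -1, 0, 0, 0, 0], [0, -1, 0, 0, 0, 0], [0, 0, 0, 0, 0, 0], [0, 0, 0, 0, 0, 0]],
  ],
)

```text
clock: 12.95
eef_pos: [0.5383, 0.0102, 0.092]
eef_rot: [[0.99, 0.141, -0.001], [0.141, -0.99, 0.0], [-0.001, -0.0, -1.0]]
force: [-0.6, -1.0, -1.4]
gripper_width: 0.0558
grasp_force: 43.1
```

>>> jog_arm(
  targets=[
    [[0, -1, 0, 0, 0, 0], [0, -1, 0, 0, 0, 0], [0, 0, 0, 0, 0, 0], [0, 0, 0, 0, 0, 0]],
  ],
)

```text
clock: 13.28
eef_pos: [0.5384, 0.0118, 0.0923]
eef_rot: [[0.99, 0.14, -0.0], [0.14, -0.99, 0.0], [-0.0, -0.0, -1.0]]
force: [-0.2, 1.2, -1.9]
gripper_width: 0.0556
grasp_force: 43.1
```

Run:
```python
from m import *
rel(); err((.5,0,0),8)
```

```text
lip rel notch: x -0.6 y -0.5  lipz 128.8 F stand 0.01 1.22 -1.86
pos [538.4  11.8  92.3] yaw 8.06 tilt [-0.      0.0001] clk 13.28 F [-0.16  1.21 -1.86] T [ 0.02 -0.02 -0.02] w 55.6 g 43.1
shift [-39.6   6.3  92.3] turn [-0.    0.    0.06]
```

The support force vanished, so the lip is over the notch. Lowering it gently.

>>> jog_arm(
  targets=[
    [[0.5, 0, 1, 0, 0, 0], [0, 0, 1, 0, 0, 0], [0, 0, 1, 0, 0, 0], [0, 0, 1, 0, 0, 0], [0, 0, 0, 0, 0, 0]],
  ],
)

```text
clock: 13.7
eef_pos: [0.5388, 0.0117, 0.088]
eef_rot: [[0.99, 0.14, -0.0], [0.14, -0.99, -0.0], [-0.0, -0.0, -1.0]]
force: [-0.2, 0.1, -1.8]
gripper_width: 0.0557
grasp_force: 43.1
```

>>> jog_arm(
  targets=[
    [[0, 0, 1, 0, 0, 0], [0, 0, 1, 0, 0, 0], [0, 0, 0.5, 0, 0, 0], [0, 0, 0, 0, 0, 0]],
  ],
)

```text
clock: 14.03
eef_pos: [0.5388, 0.0118, 0.0857]
eef_rot: [[0.99, 0.14, -0.0], [0.14, -0.99, 0.0], [-0.0, -0.0, -1.0]]
force: [-0.3, -1.0, -0.6]
gripper_width: 0.0558
grasp_force: 43.1
```

>>> jog_arm(
  targets=[
    [[0, 0, 0.5, 0, 0, 0], [0, 0, 0.5, 0, 0, 0], [0, 0, 0.5, 0, 0, 0], [0, 0, 0, 0, 0, 0], [0, 0, 0, 0, 0, 0]],
  ],
)

```text
clock: 14.45
eef_pos: [0.5389, 0.0118, 0.0843]
eef_rot: [[0.99, 0.14, -0.0], [0.14, -0.99, 0.0], [-0.0, -0.0, -1.0]]
force: [0.6, 0.2, -1.3]
gripper_width: 0.0557
grasp_force: 43.1
```

Run:
```python
from m import *
rel(); err((.5,0,0),8)
```

```text
lip rel notch: x -0.2 y -0.6  lipz 120.8 F stand 0.66 0.08 -1.34
pos [538.9  11.8  84.3] yaw 8.05 tilt [-0.0001  0.    ] clk 14.45 F [ 0.64  0.17 -1.34] T [ 0.01 -0.05 -0.02] w 55.7 g 43.1
shift [-40.1   6.2  84.3] turn [-0.    0.    0.05]
```

>>> jog_arm(
  targets=[
    [[0.5, 0, 0.5, 0, 0, 0], [0.5, 0, 0.5, 0, 0, 0], [0, 0, 0, 0, 0, 0], [0, 0, 0, 0, 0, 0]],
  ],
)

```text
clock: 14.78
eef_pos: [0.5398, 0.0119, 0.0835]
eef_rot: [[0.99, 0.14, -0.0], [0.14, -0.99, -0.0], [-0.0, 0.0, -1.0]]
force: [-2.2, 0.1, 2.0]
gripper_width: 0.0558
grasp_force: 43.7
```

>>> jog_arm(
  targets=[
    [[0.3, 0, 0.5, 0, 0, 0], [0, 0, 0, 0, 0, 0], [0, 0, 0, 0, 0, 0]],
  ],
)

```text
clock: 15.03
eef_pos: [0.5398, 0.0119, 0.0833]
eef_rot: [[0.99, 0.14, -0.0], [0.14, -0.99, -0.0], [-0.0, 0.0, -1.0]]
force: [-5.0, 0.4, 7.9]
gripper_width: 0.0555
grasp_force: 44.4
```

Run:
```python
from m import *
rel(); err((.5,0,0),8)
im,d,K=cam('scene'); cv2.imwrite('pics/scene5.png',cv2.resize(im[200:360,190:340],None,fx=3.7,fy=3.7,interpolation=cv2.INTER_CUBIC))
```

```text
lip rel notch: x 0.8 y -0.7  lipz 119.8 F stand -4.89 1.06 7.87
pos [539.8  11.9  83.3] yaw 8.05 tilt [-0.0002 -0.0003] clk 15.03 F [-4.99  0.37  7.87] T [-0.06  0.56  0.04] w 55.5 g 44.4
shift [-41.    6.2  83.4] turn [0.01 0.02 0.05]
```

View pics/scene5.png

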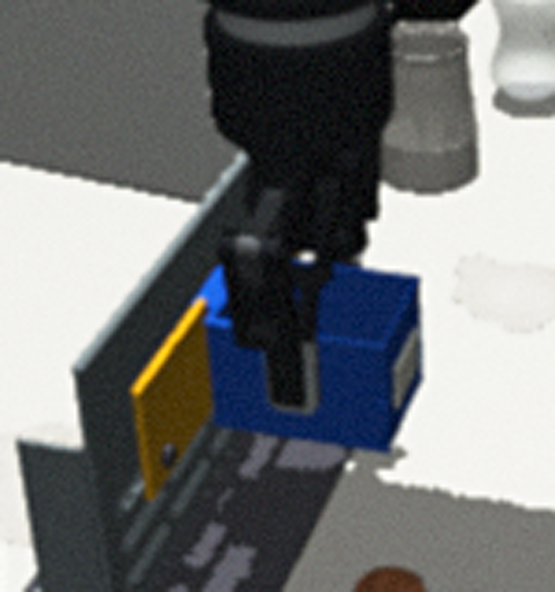

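The lip is home: 119.8 mm up, with a firm stop at about 8 N. The crop shows the rim level with the rail top at (210,300). I'll ease the press and release.

>>> jog_arm(
  targets=[
    [[-0.2, 0, -0.6, 0, 0, 0], [0, 0, 0, 0, 0, 0], [0, 0, 0, 0, 0, 0]],
  ],
  grip_force=20,
)

```text
clock: 15.33
eef_pos: [0.5402, 0.012, 0.0835]
eef_rot: [[0.99, 0.14, 0.0], [0.14, -0.99, 0.0], [0.0, -0.0, -1.0]]
force: [-1.7, -0.8, 3.1]
gripper_width: 0.0554
grasp_force: 43.5
```

>>> jog_arm(
  targets=[
    [[0, 0, 0, 0, 0, 0], [0, 0, 0, 0, 0, 0], [0, 0, 0, 0, 0, 0], [0, 0, 0, 0, 0, 0], [0, 0, 0, 0, 0, 0], [0, 0, 0, 0, 0, 0], [0, 0, 0, 0, 0, 0], [0, 0, 0, 0, 0, 0]],
  ],
  claw=1,
)

```text
clock: 16.0
eef_pos: [0.54, 0.0119, 0.0834]
eef_rot: [[0.99, 0.14, -0.0], [0.14, -0.99, 0.0], [-0.0, -0.0, -1.0]]
force: [-0.1, -0.3, -1.1]
gripper_width: 0.0859
grasp_force: 0.0
```

Run:
```python
from m import *
rel(); err((.5,0,0),8)
im,d,K=cam('scene'); cv2.imwrite('pics/scene6.png',cv2.resize(im[200:360,190:340],None,fx=3.7,fy=3.7,interpolation=cv2.INTER_CUBIC))
```

```text
lip rel notch: x 1.0 y -0.6  lipz 119.9 F stand -0.17 -0.29 -1.09
pos [540.   11.9  83.4] yaw 8.05 tilt [-0.      0.0001] clk 16.0 F [-0.13 -0.31 -1.09] T [-0.    0.04  0.  ] w 85.9 g 0.0
shift [-41.3   6.2  83.4] turn [-0.    0.    0.05]
```

View pics/scene6.png

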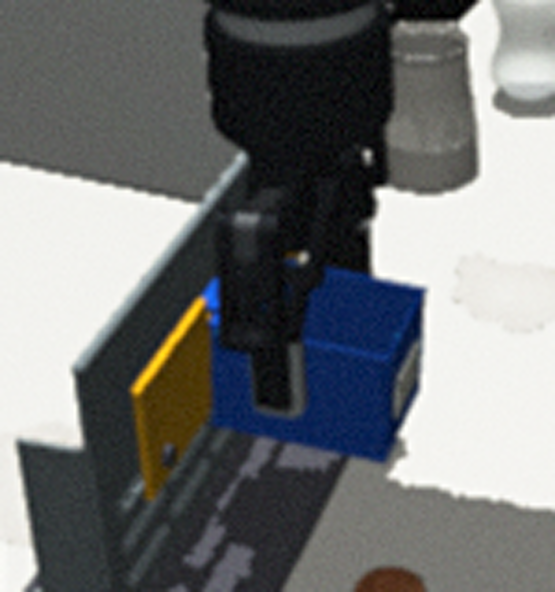

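The bin hangs by itself, tipped slightly forward, with the fingers clear on both sides. I'll withdraw straight up.

>>> jog_arm(
  targets=[
    [[0, 0, -3, 0, 0, 0], [0, 0, -8, 0, 0, 0], [0, 0, -15, 0, 0, 0], [0, 0, -20, 0, 0, 0], [0, 0, -25, 0, 0, 0], [0, 0, -25, 0, 0, 0], [0, 0, -25, 0, 0, 0], [0, 0, -25, 0, 0, 0], [0, 0, -20, 0, 0, 0], [0, 0, -10, 0, 0, 0], [0, 0, 0, 0, 0, 0], [0, 0, 0, 0, 0, 0]],
  ],
)

```text
clock: 17.05
eef_pos: [0.5398, 0.0119, 0.2593]
eef_rot: [[0.99, 0.14, 0.0], [0.14, -0.99, -0.0], [0.0, 0.0, -1.0]]
force: [0.1, 0.2, 0.2]
gripper_width: 0.0852
grasp_force: 0.0
```

>>> jog_arm(
  targets=[
    [[-10, 10, 0, 0, 0, 0], [-20, 20, 0, 0, 0, 0], [-20, 30, 0, 0, 0, 0], [-20, 30, 0, 0, 0, 0], [-20, 30, 0, 0, 0, 0], [-10, 20, 0, 0, 0, 0], [0, 10, 0, 0, 0, 0], [0, 0, 0, 0, 0, 0]],
  ],
)

```text
clock: 17.72
eef_pos: [0.4606, -0.1535, 0.2583]
eef_rot: [[0.991, 0.135, -0.002], [0.135, -0.991, -0.0], [-0.002, 0.0, -1.0]]
force: [0.0, 0.7, 0.9]
gripper_width: 0.0854
grasp_force: 0.0
```

Run:
```python
from m import *
err((.5,0,0),8)
im,d,K=cam('scene'); it,dt,Kt=cam('top')
q=cloud(d,K)[big(masks(im)['blue'])]; a=np.c_[(q[:,:2]-N)@xs,(q[:,:2]-N)@ys,q[:,2]]*1000
a=a[(abs(a[:,0])<120)&(abs(a[:,1])<60)]; print(np.percentile(a,[1,50,99],axis=0).round(1).tolist())
l=a[abs(a[:,0])<5]; print('lip top z',np.percentile(l[:,2],[50,90]) if len(l) else None,'y',l[:,1].min(),l[:,1].max())
cv2.imwrite('pics/end.png',np.hstack([cv2.resize(im[200:360,190:340],None,fx=2.6,fy=2.6),cv2.resize(it[185:301,160:270],(390,416))]))
```

```text
pos [ 460.6 -153.5  258.3] yaw 7.77 tilt [-0.0021 -0.0004] clk 17.72 F [0.03 0.66 0.93] T [ 0.03 -0.06  0.03] w 85.4 g 0.0
shift [  60.3 -146.8  258.1] turn [ 0.    0.12 -0.23]
[[-84.7, -27.5, 65.9], [-40.4, 26.6, 102.2], [4.9, 29.8, 125.0]]
lip top z [123.95376828 125.23336034] y -41.25550911317349 29.002006314415734
```

View pics/end.png

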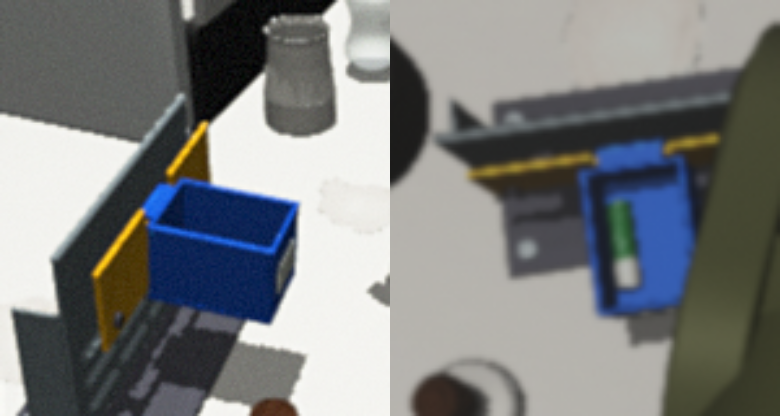

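The bin hangs in the notch with its lip top at about 124 mm, which means fully home. The battery is inside and the arm is clear, so I'm handing in.

```bash
python3 -c "
from plant import arm
print(arm.job_done())"
```

```text
the job is handed in; nothing more can be done
None
```

The blue bin hangs by itself with its lip fully home in the rail's notch and the battery still in it; the pitcher, glass and tamper were left where they stand, and the job was handed in at about 18 s.

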